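# Bench-set the needle valve of an air metering unit

### The arm

A 6-joint arm with a two-finger parallel gripper is mounted at the origin on a cart in front of the work surface, level with it; the furniture and walls round the work are solid. World frame = base frame: x ahead of the robot, y to its left, z up, the work surface at z = 0. Lengths are in m, angles in rad, forces in N, time in s.
With the tool pointing down it reaches from about 0.3 to 0.825 m from the base axis. Payload 5.4 kg.
Tool frame: the origin (TCP) lies at the very end of the fingers, on their centre line; the grasp point (between the pads) lies 19 mm behind it; z points along the fingers, y is the line along which they close (so a half turn about z gives the same grasp; the last joint's range is limited). The gripper opens to 92 mm and grips with 3 to 60 N. Pads are 20 mm wide; open, the fingers measure 128 mm over their backs; the gripper's body (75 mm by 189 mm) begins 69 mm behind the grasp point.
Start: joints at [1.029, 0.158, 1.597, -0, 1.386, -0.21], TCP at [0.187, 0.544, 0.215] pointing down, gripper open.
Joint ranges: [-2.91, 2.91], [-0.94, 2.29], [0.18, 2.7], [-1.29, 4.43], [0.17, 2.64], [-3, 3]. Speed limits (rad/s): [2.57, 2.57, 3.14, 3.14, 3.14, 3.14].

### API

Orientations are given as a rotation vector (axis times angle).
In Python, from workcell import bot gives the robot as it stands. Calls block until the motion is done:
- bot.goto(position, orientation): joint-space move of the TCP to a pose.
- bot.line_to(position, rot=None, max_speed=0.15): straight line of the TCP; rot=None keeps the orientation; max_speed is the mean speed in m/s.
- bot.set_joints(angles): joint-space move.
- bot.set_gripper(opening, newtons=None): opening from 0.0 (shut) to 1.0 (fully open); newtons is the grip in N (None keeps the last); returns when the fingers have stopped.
- bot.hold(seconds).
- bot.inverse_kinematics(position, orientation): joint angles nearest the present ones, or None.
- bot.read_camera(name): name is "scene" or "top" or "wrist"; returns a dict with "pixels" (420x560x3 uint8, blue, green, red), "fx", "fy", "cx", "cy" (pixels), "k1" (the pictures are not rectified: a ray, as slopes to the right and down, at radius r is drawn at 1 + k1 r^2 times it, then the intrinsics apply), "R" (3x3) and "t" (3): a world point X has camera coordinates R X + t. Camera axes: x right, y down, z forward; pixel columns grow to the right and rows downward; lengths in m; the calibration is good to about 2 mm. A picture is of the moment at which its call begins. There is no depth.
A pose or a line that the arm cannot do raises bot.MotionError and nothing moves.
- bot.job_done(): hands the job in; it is judged then, once.
Readings, each from a call of its own:
- bot.current_clock(): time.
- bot.current_joints(): joint angles.
- bot.current_joint_vel(): joint speeds.
- bot.current_effort(): joint torques, N m.
- bot.current_ee_pos(): TCP position.
- bot.current_tool_rot(): TCP orientation.
- bot.current_contact_force(): force on the tool from outside, world axes, zero at the start.
- bot.current_ft_torque(): the same for the moment, N m.
- bot.current_opening(): opening from 0.0 (shut) to 1.0 (fully open).
- bot.current_grip_force(): force on a finger pad.
Only numpy, scipy, OpenCV 4.12 (cv2) and the standard library are available. Lean on these libraries where they do the work, as an engineer would, in place of code of your own. Each camera call takes 0.05 s, during which the arm holds its last target. There are 200 camera calls.

### The job

Preset the needle valve of the air metering unit at the left front corner of the bench: turn its handwheel clockwise (seen from above) until the valve is shut against its stop, then back it off by exactly two full turns, to within a twentieth of a turn. Finish with the upright handle of the wheel still firmly in your grip at that setting, so that I can tighten the lock nut, and leave the other things on the bench where they are.

Things in the scene. Friction and masses are not known exactly. Their poses are not given: they have to be found in the camera images.
- unit: Air metering unit, fixed: grey base plate 64 x 258 x 8 mm with fittings along its y axis, 62 mm above the bench: needle valve with handwheel at the +y end, then a gauge (76 mm from the wheel axis, 119 mm high), a filter and the inlet plug (230 mm from the wheel axis). Origin: on the bench straight below the wheel axis; z up, -y from the wheel towards the gauge, x across the line.
- wheel_axis (a point): Point on the vertical axis of the handwheel, 140 mm above the bench (level with the face of the wheel when the valve is shut). Does not move with the wheel. Obstacle: an upright pegboard on the floor stands between the robot and the rest of the bench, in the plane x = 0.29, from y = 0.18 (left edge) far to the right, up to 0.79 above the bench: the arm must reach past its left edge.
- wheel (a joint): Angle of the black handwheel (91 mm across), rad, over several turns: 0 = valve shut, on its stop; grows counterclockwise from above (opening) up to 25; starts 2.2 to 7.8. The handle's direction from the wheel axis is this angle counterclockwise from the unit's +x. About 3 N at the handle turn it; it stays put. Hub top 143 mm above the bench when shut; wheel and handle rise 2 mm a turn opened.
- handle: The revolving grey handle of the handwheel: an upright barrel 21 mm across and 47 mm high that stands on the wheel, its axis 36 mm from the wheel axis, and spins freely about its own vertical axis, so a hand that holds it can go round with the wheel without turning. Origin: middle of its lower end, 140.5 mm above the bench with the valve shut.
- handle_grip (a point): Grip point on the handle's axis, 27 mm above its lower end and 20 mm below its top; 167.5 mm above the bench with the valve shut.
- glue: Bystander: small bottle with a screw cap, 40 x 40 x 95 mm. Origin under its middle.
- brush: Bystander: flat brush with a wooden handle lying on the bench, 37 x 196 x 11 mm. Origin under its middle.
- pens: Bystander: grey pot with scissors and markers, 76 x 100 x 151 mm. Origin under its middle.

How it is judged:
On the way:
1. the needle valve is closed to its stop (within 0.1 rad) (value of joint wheel below 0.1 rad), for 0.2 s.
At the end, for the whole second after the job is handed in: The handwheel stands two full turns from its stop, within a twentieth of a turn (12.566 rad, 0.314 either way), and the fingers still grip the handle (over 3 N, grasp point within 30 mm of the grip point) (value of joint wheel between 12.252 and 12.881 rad and contact force between the fingers and handle above 3 N and distance between the grasp point and handle_grip below 0.03 m); the arm keeps its last pose, push and grip.
It fails at once if another thing on the bench is shifted by more than 30 mm (distance of any of glue, brush, pens from where it was at the start of the episode above 0.03 m).
It also fails if it takes over 61 s, if anything falls off the work surface, if the arm or the gripper's body presses on something with over 40 N, if the wrist force passes 120 N, or if a joint passes its speed limit or range.

## Working session

There is one attempt and no reset: what is moved stays moved. The work goes in short steps, each a Python script; the robot and the scene stay as the last script left them, time stands still between calls to the robot, and variables do not carry over. Pictures are saved under pics/ and viewed, at most 10 in all, crops included, and the job is handed in when it is done.

```bash
mkdir -p pics; ls
cat > h.py <<'E'
import numpy as np, cv2
from workcell import bot
def cast(c,u,v,z):
    p=np.array([(u-c["cx"])/c["fx"],(v-c["cy"])/c["fy"]]); q=p.copy()
    for _ in range(20): q=p/(1+c["k1"]*(q@q))
    R=np.array(c["R"]);t=np.array(c["t"])
    d=R.T@np.array([q[0],q[1],1]); o=-R.T@t
    return o+d*(z-o[2])/d[2]
def proj(c,X):
    x=np.array(c["R"])@np.array(X)+np.array(c["t"]); q=x[:2]/x[2]; q=q*(1+c["k1"]*(q@q))
    return q*[c["fx"],c["fy"]]+[c["cx"],c["cy"]]
E
python3 - <<'E'
from h import *
for n in ["scene","top","wrist"]:
    c=bot.read_camera(n); cv2.imwrite(f"pics/{n}0.png",c["pixels"])
    print(n,c["fx"],c["k1"],-np.array(c["R"]).T@c["t"])
print(bot.current_clock(),bot.current_tool_rot())
E
```

```text
pics
scene 534.0735386789271 0.0005910133572199412 [-0.0906452   1.14524812  0.97098591]
top 421.43075023889327 -0.025622248043650906 [0.40494892 0.31248694 1.0293369 ]
wrist 359.54852945624276 -0.09168893128866588 [0.10901876 0.57076336 0.38438666]
0.15 [-5.18732105e-01 -3.09799676e+00  2.07856248e-03]
```

View pics/top0.png

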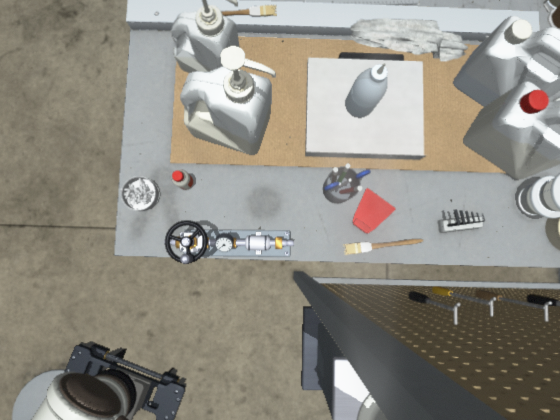

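View pics/scene0.png

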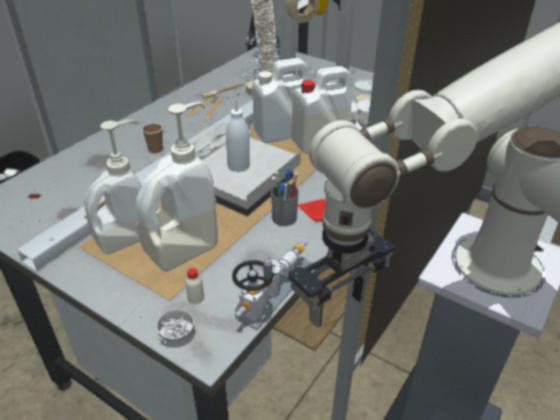

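View pics/wrist0.png

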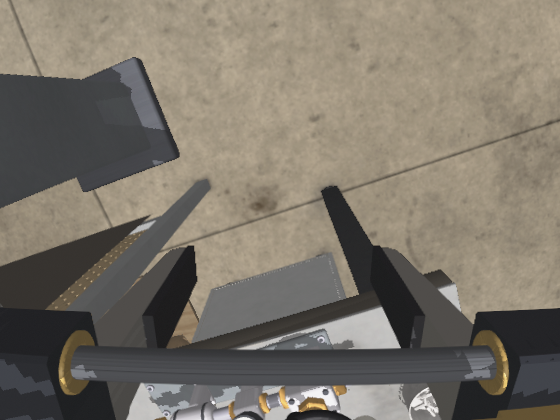

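Top view: wheel centred near (186,242), gauge (223,243), inlet end near (292,241), glue (181,180), dish (140,194). The scene view shows the wheel near (252,275). I'll zoom in on the wheel.

Run:
```python
from h import *
c=bot.read_camera("top"); s=bot.read_camera("scene")
a=cv2.resize(c["pixels"][205:280,150:250],None,fx=6,fy=6,interpolation=cv2.INTER_CUBIC)[:, :400]
b=cv2.resize(s["pixels"][240:330,215:280],None,fx=5,fy=5,interpolation=cv2.INTER_CUBIC)
cv2.imwrite("pics/crop1.png",np.hstack([a,b[:450,:325]]))
for (u,v,z) in [(186,242,.145),(223,243,.119),(292,241,.06),(181,178,.095),(140,194,.03)]: print(u,v,cast(c,u,v,z))
```

```text
186 242 [0.41511688 0.49445706 0.145     ]
223 243 [0.41553129 0.4201653  0.119     ]
292 241 [0.42517038 0.26929102 0.06      ]
181 178 [0.55827382 0.52316377 0.095     ]
140 194 [0.52749389 0.6339312  0.03      ]
```

View pics/crop1.png

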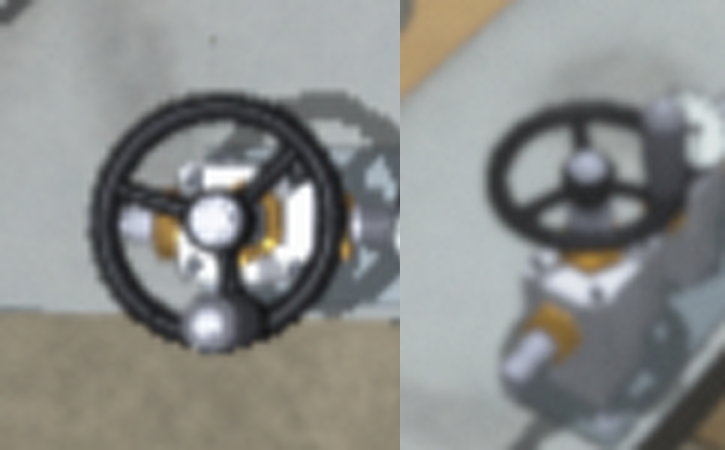

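The handle's top is near (185,258.7) in the top picture and the rim centre near (186.7,242). The handle points toward −x, so the wheel is at about 3.2 rad. I'll go above the handle for a wrist look.

Run:
```python
from h import *
c=bot.read_camera("top"); 
C=cast(c,186.7,242,.141);H=cast(c,185,258.7,.188)
d=(H-C)[:2];print(C,H,np.linalg.norm(d),np.arctan2(d[1],d[0]))
s=bot.read_camera("scene");print("scene px of C,H",proj(s,C),proj(s,H))
bot.goto([H[0],H[1],.25],bot.current_tool_rot())
print(bot.current_clock(),bot.current_joints(),bot.current_ee_pos())
w=bot.read_camera("wrist");cv2.imwrite("pics/w1.png",w["pixels"]);print(proj(w,H),proj(w,[C[0],C[1],.144]))
```

```text
[0.41520485 0.49381068 0.141     ] [0.38164804 0.48596661 0.188     ] 0.03446140805685583 -2.911960839721255
scene px of C,H [253.25513119 272.60751043] [267.74645836 261.04277975]
1.1833 [ 7.11172063e-01  2.47824461e-01  1.42484289e+00  6.26659118e-04
  1.47040143e+00 -5.28431335e-01] [0.38047121 0.48633066 0.24957663]
[282.76288965 225.98522213] [305.05842523 241.10275531]
```

View pics/w1.png

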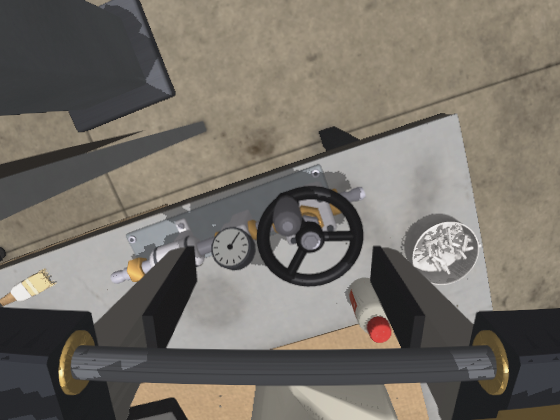

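Wrist view: handle top near (286,224), hub top (311,240), rim spanning x 257–363, y 186–285. These are a few mm off the top view, so I'll reconcile the two with an enlarged crop.

Run:
```python
from h import *
w=bot.read_camera("wrist");
print(cast(w,311,240,.144),cast(w,310,235.5,.141),cast(w,286,224,.188))
p=w["pixels"]; a=cv2.resize(p[180:290,250:370],None,fx=5,fy=5,interpolation=cv2.INTER_CUBIC)
for P in ([.4152,.4938,.144],[.381,.486,.188]):
    u=(proj(w,P)-[250,180])*5; cv2.drawMarker(a,tuple(u.astype(int).tolist()),(0,0,255))
cv2.imwrite("pics/w2.png",a)
```

```text
[0.41532684 0.49902709 0.144     ] [0.41244364 0.49929692 0.141     ] [0.38046951 0.48877506 0.188     ]
```

View pics/w2.png

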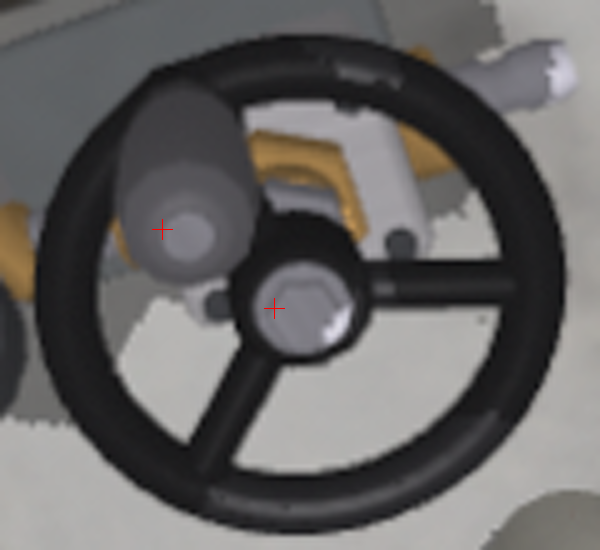

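```bash
cat >> h.py <<'E'
def arc(C,r,a0,a1,z0,step=.3,v=.1,stop=None,log=True):
    n=int(np.ceil(abs(a1-a0)/step))
    for a in np.linspace(a0,a1,n+1)[1:]:
        bot.line_to([C[0]+r*np.cos(a),C[1]+r*np.sin(a),z0+.002*(a-a0)/(2*np.pi)],max_speed=v)
        f=np.array(bot.current_contact_force()); rad=np.array([np.cos(a),np.sin(a)]);tan=np.array([-rad[1],rad[0]])
        p=np.array(bot.current_ee_pos())
        if log: print("a%.2f t%.2f frad%.1f ftan%.1f fz%.1f g%.1f"%(a,bot.current_clock(),f[:2]@rad,f[:2]@tan,f[2],bot.current_grip_force()),(p[:2]-C).round(4))
        if stop and abs(f[:2]@tan)>stop: return a
    return a
E
python3 - <<'E'
from h import *
C=np.array([.416,.4965])
bot.line_to([.382,.4885,.21]); bot.line_to([.382,.4885,.1496],max_speed=.08)
print(bot.current_clock(),bot.current_contact_force(),bot.current_ee_pos())
bot.set_gripper(0,20)
print(bot.current_clock(),bot.current_contact_force(),bot.current_ee_pos(),bot.current_opening(),bot.current_grip_force())
if bot.current_opening()>.15:
    p=bot.current_ee_pos();d=p[:2]-C;a=np.arctan2(d[1],d[0]);print(a)
    arc(C,.036,a,a-.8,p[2],step=.2,v=.05)
E
```

```text
2.6083 [0.10888478 0.92510327 0.54868094] [0.3823384  0.48877985 0.15019274]
3.6833 [-0.35247293 -0.06761927  0.12660759] [0.38199277 0.48853115 0.14960593] 0.2257250782374326 19.99990940093994
-2.9114175648632035
a-3.11 t3.98 frad-3.3 ftan1.5 fz-1.2 g20.0 [-0.0353 -0.0009]
a-3.31 t4.27 frad-5.4 ftan1.0 fz-1.5 g20.0 [-0.035   0.0062]
a-3.51 t4.56 frad-5.6 ftan1.5 fz-1.3 g20.0 [-0.0334  0.0129]
a-3.71 t4.85 frad-4.1 ftan0.5 fz-0.3 g20.0 [-0.0304  0.0192]
```

The grip is good (20.8 mm opening) and forces are low. Next I close to the stop.

Run:
```python
from h import *
C=np.array([.416,.4965])
p=bot.current_ee_pos();z=p[2]
a=arc(C,.036,-3.711,-5.9,z,step=.3,v=.08,stop=15)
a=arc(C,.036,a,-6.8,bot.current_ee_pos()[2],step=.07,v=.05,stop=18)
bot.hold(.4)
print(a,bot.current_ee_pos()-np.r_[C,0],bot.current_contact_force(),bot.current_clock())
```

```text
a-3.98 t5.12 frad-2.9 ftan0.5 fz0.3 g20.0 [-0.0242  0.0271]
a-4.26 t5.40 frad-1.5 ftan-0.0 fz1.1 g20.0 [-0.0162  0.0327]
a-4.53 t5.67 frad1.3 ftan0.4 fz-0.1 g20.0 [-0.0067  0.0361]
a-4.81 t5.95 frad4.0 ftan1.5 fz-0.1 g20.0 [0.0035 0.0367]
a-5.08 t6.22 frad6.0 ftan0.9 fz-0.8 g20.0 [0.0134 0.0344]
a-5.35 t6.50 frad4.8 ftan0.2 fz-1.9 g20.0 [0.0225 0.0294]
a-5.63 t6.78 frad5.4 ftan1.0 fz-3.0 g20.0 [0.0297 0.0221]
a-5.90 t7.05 frad5.6 ftan0.4 fz-2.3 g20.0 [0.0344 0.0132]
a-5.97 t7.30 frad5.8 ftan1.7 fz-1.8 g20.0 [0.0351 0.0113]
a-6.04 t7.55 frad5.5 ftan2.2 fz-2.8 g20.0 [0.0357 0.0089]
a-6.11 t7.80 frad5.6 ftan2.6 fz-2.4 g20.0 [0.0362 0.0064]
a-6.18 t8.05 frad4.6 ftan2.2 fz-2.5 g20.0 [0.0365 0.0038]
a-6.25 t8.30 frad4.5 ftan3.4 fz-3.0 g20.0 [0.0366 0.0015]
a-6.32 t8.55 frad4.6 ftan11.2 fz-4.3 g20.0 [0.0366 0.0011]
a-6.38 t8.80 frad4.8 ftan18.6 fz-8.0 g20.0 [0.0365 0.0007]
-6.384615384615385 [0.03652015 0.00069044 0.14877923] [ 5.96036755 17.5347258  -9.16103943] 9.2
```

The stop was met at TCP direction ≈ +0.03 rad, matching the unit yaw of about 0.04, with force at 18 N. Now I back off two turns from contact angle −6.245.

Run:
```python
from h import *
C=np.array([.4165,.4965])
a=arc(C,.036,-6.245,-6.245+.3,.1488,step=.1,v=.05)
a=arc(C,.036,a,-6.245+12.566,.1489,step=.3,v=.08)
bot.hold(.4)
print(a,bot.current_ee_pos()-np.r_[C,0],bot.current_contact_force(),bot.current_clock())
t=bot.read_camera("top");w=bot.read_camera("wrist")
A=cv2.resize(t["pixels"][205:280,150:250],(560,420),interpolation=cv2.INTER_CUBIC)
W=cv2.resize(w["pixels"][150:300,200:400],(560,420),interpolation=cv2.INTER_CUBIC)
cv2.imwrite("pics/end.png",cv2.resize(np.hstack([A,W]),(800,300)))
```

```text
a-6.15 t9.53 frad4.1 ftan1.2 fz-2.8 g20.0 [0.0359 0.0047]
a-6.04 t9.78 frad4.7 ftan-2.3 fz-2.6 g20.0 [0.0354 0.0077]
a-5.95 t10.03 frad4.6 ftan-2.9 fz-2.6 g20.0 [0.0345 0.0114]
a-5.65 t10.31 frad6.4 ftan-0.6 fz-4.0 g20.0 [0.0293 0.0218]
a-5.35 t10.59 frad5.9 ftan-0.5 fz-4.2 g20.0 [0.0212 0.0299]
a-5.05 t10.88 frad4.4 ftan-1.2 fz-3.9 g20.0 [0.0111 0.035 ]
a-4.75 t11.16 frad4.7 ftan1.2 fz-3.5 g20.0 [0.0002 0.0367]
a-4.45 t11.44 frad4.7 ftan0.0 fz-2.0 g20.0 [-0.0103  0.035 ]
a-4.15 t11.72 frad4.0 ftan0.9 fz-2.7 g20.0 [-0.0199  0.0304]
a-3.85 t12.01 frad4.2 ftan0.2 fz-2.1 g20.0 [-0.0277  0.0231]
a-3.55 t12.29 frad2.9 ftan0.1 fz-2.0 g20.0 [-0.0331  0.0138]
a-3.25 t12.57 frad0.2 ftan0.4 fz-2.7 g20.0 [-0.0355  0.0034]
a-2.95 t12.86 frad-2.3 ftan-0.0 fz-4.9 g20.0 [-0.0347 -0.0073]
a-2.65 t13.14 frad-3.9 ftan0.2 fz-7.3 g20.0 [-0.0311 -0.017 ]
a-2.35 t13.43 frad-5.4 ftan0.4 fz-8.4 g20.0 [-0.0249 -0.0251]
a-2.06 t13.71 frad-5.2 ftan0.2 fz-7.7 g20.0 [-0.0166 -0.0311]
a-1.76 t13.99 frad-5.8 ftan0.4 fz-6.3 g20.0 [-0.007  -0.0345]
a-1.46 t14.28 frad-4.7 ftan-0.1 fz-4.8 g20.0 [ 0.0035 -0.0352]
a-1.1
[... 979 characters left out ...]
rad-4.1 ftan1.1 fz-10.4 g20.0 [-0.031 -0.017]
a3.93 t19.38 frad-5.7 ftan0.6 fz-11.7 g20.0 [-0.0248 -0.0251]
a4.23 t19.66 frad-5.3 ftan-0.5 fz-11.0 g20.0 [-0.0165 -0.0311]
a4.53 t19.94 frad-5.2 ftan0.6 fz-11.0 g20.0 [-0.007  -0.0345]
a4.83 t20.23 frad-5.8 ftan-0.5 fz-8.9 g20.0 [ 0.0036 -0.0351]
a5.12 t20.51 frad-4.5 ftan-0.4 fz-6.9 g20.0 [ 0.014  -0.0327]
a5.42 t20.79 frad-4.2 ftan-0.0 fz-7.1 g20.0 [ 0.0232 -0.0272]
a5.72 t21.07 frad-4.1 ftan-1.4 fz-6.5 g20.0 [ 0.0303 -0.0194]
a6.02 t21.36 frad-2.4 ftan-1.1 fz-6.8 g20.0 [ 0.0349 -0.0096]
a6.32 t21.64 frad0.0 ftan-0.4 fz-7.0 g20.0 [0.0364 0.0012]
6.321000000000001 [0.03628041 0.00119156 0.1527448 ] [ 1.36217713 -0.42580426 -7.42703093] 22.0417
```

View pics/end.png

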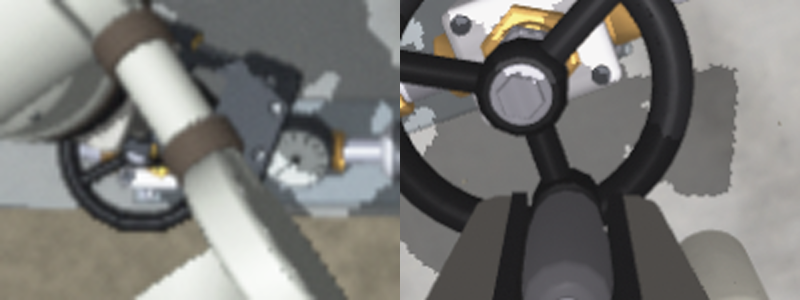

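The wrist view (right half) shows the barrel between both pads near the bottom centre, (565,250), with its spoke pointing along the unit's +x. The handle is back at its stop direction after two turns, so I'm handing in.

```bash
python3 -c "
from h import *
print(bot.current_grip_force(),bot.job_done(),bot.current_clock())"
```

```text
the job is handed in; nothing more can be done
the job is handed in; nothing more can be done
```

I closed the valve to its stop and backed it off two full turns, to within about 0.01 rad by the arm's own readings; the handle is still gripped at 20 N and the job was handed in at about 22 s, though no verdict came back.

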